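# Tighten a ratchet hold-down on a carved rail

### The arm

A 6-joint arm with a two-finger parallel gripper is mounted at the origin on the work surface. World frame = base frame: x ahead of the robot, y to its left, z up, the work surface at z = 0. Lengths are in mm, angles in rad, forces in N, time in s.
With the tool pointing down it reaches from about 275 to 725 mm from the base axis. Payload 15.9 kg.
Tool frame: the origin (TCP) lies at the very end of the fingers, on their centre line; the grasp point (between the pads) lies 19 mm behind it; z points along the fingers, y is the line along which they close (so a half turn about z gives the same grasp; the last joint's range is limited). The gripper opens to 85 mm and grips with 20 to 120 N. Pads are 22 mm wide; open, the fingers measure 114 mm over their backs; the gripper's body (76 mm by 85 mm) begins 54 mm behind the grasp point. The pads swing forward as they close: fully open they stand 13 mm farther back than shut.
Start: joints at [-1.263, 0.213, -0.034, 1.323, 0, 1.571], TCP at [151.475, -476.488, 231.306] pointing down, gripper open.
Joint ranges: [-2.98, 2.98], [-0.74, 1.72], [-1.14, 1.35], [-2.1, 2.04], [-1.57, 1.44], [-3.14, 3.14]. Speed limits (rad/s): [1.89, 1.89, 2.39, 2.57, 3.14, 3.14].

### API

Orientations are given as a rotation vector (axis times angle).
In Python, from rig import read_state, grab_frame, hand_in gives the robot as it stands.
- The arm moves only by the tool apply_moves, never from a script. Its argument "rows" is a list of rows, each a list of 7 numbers: the turn, a rotation vector about the world's x, y, z in degrees, then the shift along the world's x, y, z in cm, then the finger opening in cm, from 0 to 8.54. In form: [[ax, ay, az, dx, dy, dz, gripper], ...]. A call has 1 to 8 rows; each row is the pose to reach, as a shift and turn from the pose commanded when the call began; what a row does not reach only later rows make up. A row lasts 1/8 s, in which the tool goes at most 62.5 mm and 10.7 degrees, less where a joint would pass 70% of its speed; a pose out of reach is approached as far as the arm can. A call with a gripper value outside its range is refused whole. The fingers move at their own pace and stop on an object; the grip force is fixed at half the most. Time passes only in rows, so rows that repeat a pose let the fingers close. It gives the time, the measured TCP pose, the force, the opening and the grip force at its end, in the units of the state.
- read_state(): the state, without advancing time (a new reading comes with each control period).
- grab_frame(name): name is "side" or "top"; returns a dict with "frame" (480x640x3 uint8, blue, green, red), "range_z" (480x640 float32, mm along the optical axis (not along the pixel's ray), 0 where there is no reading), "fx", "fy", "cx", "cy" (pixels), "T" (4x4, takes a point from camera to world coordinates). Camera axes: x right, y up, looking along -z (the intrinsics and any distortion apply to the point x, -y, -z); pixel columns grow to the right and rows downward; lengths in mm; the calibration is good to about 2 mm. A picture is of the moment at which its call begins.
- hand_in(): hands the job in; it is judged then, once.
The state is a dict: "time_s": time; "qpos": joint angles; "qd": joint speeds; "joint_torque": joint torques, N m; "position": TCP position; "tool_rot": TCP orientation; "wrist_force": force on the tool from outside, world axes, zero at the start; "ft_torque": the same for the moment, N m; "grip_width": finger opening in mm; "gripper_force": force on a finger pad.
Only numpy, scipy, OpenCV 4.12 (cv2) and the standard library are available. Lean on these libraries where they do the work, as an engineer would, in place of code of your own. Each camera call takes 0.05 s, during which the arm holds its last target. There are 200 camera calls.

### The job

The ratchet hold-down on the carver's bench stands just clear of the pine rail beneath it, with its pawl lever set to loosen. Flip the pawl lever fully over to its tighten side, then work the ratchet handle (clockwise from above tightens) until it moves about three times as stiffly as at first, so that the rail is clamped firmly but the soft pine is not crushed. Let go, and leave the rail, the gouges and the brush beside it where they lie.

Things in the scene. Friction and masses are not known exactly. Their poses are not given: they have to be found in the camera images.
- clamp: Ratchet hold-down fixed to the bench: dark steel bridge 86 high over the rail, legs at its y = +-53, with an upright screw through it. Origin on the bench top below the vertical screw axis; z up; its x runs along the rail's tunnel. On top a round steel ratchet head, 86 in diameter, 97 to 123 above the bench, from which the handle sticks out sideways.
- handle (a joint): Handle angle about the screw axis, rad, end stops at -0.6 and 0.6; at 0 it points along the clamp's +y; grows CLOCKWISE seen from above, the tightening way. Lever on tighten: clockwise strokes turn the screw, anticlockwise ones click back freely. Lever on loosen: the other way round. Teeth every 0.26 rad, so that much of a stroke may be idle: 1 or 2, at most 3, strokes are needed.
- grip (a point): Middle of the wooden grip, 150 from the screw axis, 110 above the bench; a level radial bar 24 wide, 24 high, from 100 to 200 off the axis, free below. Force across it here while it moves: 2 to 3 N clicking free, 4 to 5 N turning the screw before the foot bears, then rising. 12 to 14 N is properly firm; below 10 N too loose; 18 N crushes the pine. At a standstill it relaxes.
- pawl_lever (a joint): Direction lever on the ratchet head, rad: 0 = fully loosen (start), 0.5 = fully tighten; grows clockwise seen from above. Its upright pivot is on the handle's centre line, 40 from the screw axis; it points outwards to the grip, 0.25 rad to either side of that line at its ends. Stays where left. 2 to 3 N at its tab moves it; above about 4 N there the handle starts to swing as well.
- lever_tab (a point): Centre of the upturned tab at the end of the direction lever, 36 from the lever's pivot: upright dark steel, 9 wide (the way it swings), 14 long, 26 high, from 124.5 to 150.5 above the bench. Nothing else on head or handle stands above 130.
- rail: Loose pine rail with carved dots, 360 x 60 x 40 high, 0.6 kg, lying on the bench and passing under the bridge along the clamp's x. Origin: centre of its underside. Leave it where it is.
- gouge_a: Bystander: carving gouge with light wooden handle, 245 long, 30 high (mm). Origin on its underside. Not to be moved.
- gouge_b: Bystander: wide carving gouge with brown handle, 225 long, 30 high (mm). Origin on its underside. Not to be moved.
- gouge_c: Bystander: narrow carving gouge, 235 long, 30 high (mm). Origin on its underside. Not to be moved.
- dust_brush: Bystander: flat dusting brush, 200 long, 20 high (mm). Origin on its underside. Not to be moved.
- screw (a point): Top of the ratchet head on the screw axis, 123 above the bench. The screw goes down 5 mm per rad of clockwise turn and stays where it is left. Under it, inside the bridge, a steel foot 34 in diameter starts 1 to 6 mm above the rail (how much is not told): 0.2 to 1.2 rad of turn brings it into touch, about 0.3 rad more makes it firm (0.15 is too loose, 0.4 crushes).

How it is judged:
By the outcome, as a careful person would: the job done as asked, in the order asked, and still so for the second after the job is handed in, with the robot touching nothing.
It also fails if it takes over 67 s, if anything falls off the work surface, if the arm or the gripper's body presses on something with over 40 N, if the wrist force passes 120 N, or if a joint passes its speed limit or range.

## Working session

There is one attempt and no reset: what is moved stays moved. The work goes in short steps, Python scripts to look and compute and a tool call to move; the robot and the scene stay as the last step left them, time stands still between calls to the robot, and variables do not carry over. Pictures are saved under pics/ and viewed, at most 10 in all, crops included, and the job is handed in when it is done.

Besides the shell and the picture viewer there is one more tool, called after "Request:" as name(argument=value, ...), one argument or row to a line, values as JSON. apply_moves: Moves the arm, as the interface text tells. Its arguments: {"type":"object","properties":{"rows":{"type":"array","items":{"type":"array","items":{"type":"number"}}}},"required":["rows"]}

```bash
ls; mkdir -p pics
python3 - <<'E'
from rig import *
import cv2,numpy as np
for n in("top","side"):
    f=grab_frame(n); cv2.imwrite(f"pics/{n}0.png",f["frame"]); np.savez(f"{n}0.npz",**f); print(n,f["fx"],f["cx"],f["cy"],f["T"].round(3).tolist(),[k for k in f])
s=read_state();print(s)
E
```

```text
pics
top 589.9670737359231 322.1916714660402 241.93430915066108 [[0.006, 0.988, -0.152, 404.762], [-0.999, 0.001, -0.033, -21.847], [-0.032, 0.152, 0.988, 1181.469], [0.0, 0.0, 0.0, 1.0]] ['frame', 'range_z', 'fx', 'fy', 'cx', 'cy', 'T']
side 600.764252894994 321.0521337593798 248.58956797088166 [[-0.933, 0.178, -0.313, 260.518], [-0.36, -0.477, 0.802, 757.609], [-0.006, 0.861, 0.509, 589.857], [0.0, 0.0, 0.0, 1.0]] ['frame', 'range_z', 'fx', 'fy', 'cx', 'cy', 'T']
{'time_s': 0.1, 'qpos': array([-1.26300356e+00,  2.13332092e-01, -3.49843124e-02,  1.32351909e+00,
       -3.18052693e-05,  1.57081843e+00]), 'qd': array([-2.09847240e-04, -2.82747169e-05,  1.65251410e-03,  8.79692517e-04,
       -5.77045673e-04, -1.65116693e-03]), 'joint_torque': array([-1.93207648e-03, -6.87240171e+01,  4.87814569e+01,  1.19562907e-02,
       -2.31120557e-04,  2.14302526e-05]), 'position': array([ 151.37340986, -476.20661573,  230.85786951]), 'tool_rot': array([-3.10345850e+00, -4.81382603e-01,  2.99506953e-04]), 'wrist_force': array([ 0.21646718, -0.17993393, -0.02799725]), 'ft_torque': array([-0.02170985,  0.00289179,  0.03302337]), 'gripper_force': 0.0, 'grip_width': 85.29631054577087}
```

View pics/top0.png

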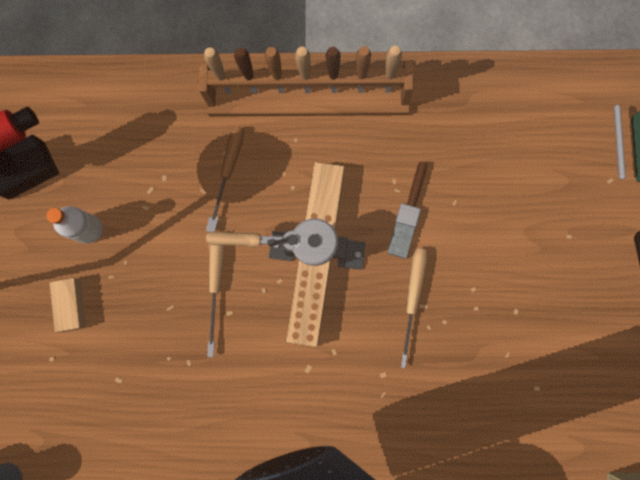

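View pics/side0.png

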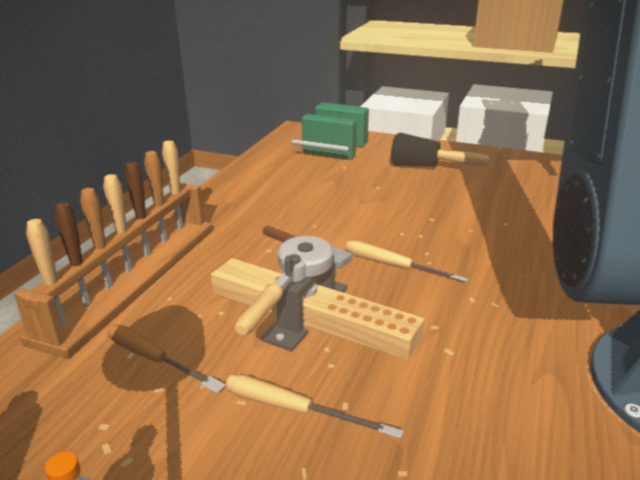

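The top view shows the head at (315,242), the handle pointing left (world +y) to (207,239), and the rail running from (328,165) to (305,345). The side view shows the tab at about (292,265). Next I'll measure these from pixels plus depth.

```bash
cat > h.py <<'E'
import numpy as np,cv2
from rig import *
def cloud(f):
    v,u=np.mgrid[0:480,0:640]; z=f["range_z"]
    P=np.stack([(u-f["cx"])/f["fx"]*z,-(v-f["cy"])/f["fy"]*z,-z],-1)
    T=f["T"]; return P@T[:3,:3].T+T[:3,3]
def ray(f,u,v,h):
    T=f["T"]; d=T[:3,:3]@np.array([(u-f["cx"])/f["fx"],-(v-f["cy"])/f["fy"],-1]); o=T[:3,3]
    return o+d*(h-o[2])/d[2]
E
python3 - <<'E'
from h import *
f=dict(np.load("top0.npz")); C=cloud(f)
s=dict(np.load("side0.npz")); D=cloud(s)
print("bench",C[300:330,450:500,2].mean(),D[420:440,500:540,2].mean())
g=C[...,2]
v,u=np.mgrid[0:480,0:640]
box=(u>190)&(u<380)&(v>150)&(v<350)
def st(n,m,A=C): 
    p=A[m]; print(n,len(p),p.mean(0).round(1),p.min(0).round(1),p.max(0).round(1))
for ctr,(n,F) in (((315,242),("top",f)),((306,255),("side",s))):
    print(n,"head",ray(F,*ctr,123).round(1))
m=box&(g>114)&(g<129)&(u>285); st("headtop",m); (c,r)=cv2.minEnclosingCircle(np.c_[u[m],v[m]].astype(np.float32));print(c,r,ray(f,*c,123).round(1))
m=box&(g>95)&(g<130)&(u<262); st("grip",m)
p=C[m][:,:2]; print("gripdir",cv2.fitLine(p.astype(np.float32),2,0,.01,.01).ravel())
m=box&(g>134); st("tab",m)
vs=(v>200)&(v<360)&(u>200)&(u<380)&(D[...,2]>132); st("tabside",vs,D)
vs=(v>200)&(v<360)&(u>200)&(u<380)&(D[...,2]>118)&(D[...,2]<128); st("headside",vs,D)
m=box&(g>33)&(g<46)&(u>285)&((v<215)|(v>275)); p=C[m].astype(np.float32);st("rail",m)
print("railrect",cv2.minAreaRect(p[:,:2]),cv2.fitLine(p[:,:2],2,0,.01,.01).ravel())
cv2.imwrite("pics/c1.png",np.hstack([cv2.resize(f["frame"][200:280,200:300],(400,320),interpolation=2),cv2.resize(s["frame"][225:345,230:350],(320,320),interpolation=2)]))
E
```

```text
bench 3.879452871448897 2.2559856734467125
top head [567.9  26.3 123. ]
side head [561.5  47.9 123. ]
headtop 1738 [570.1  29.1 123.1] [528.  -13.7 114.1] [613.3  79.4 129. ]
(311.37255859375, 240.0) 26.320560455322266 [571.6  32.9 123. ]
grip 716 [575.6 175.1 119. ] [563.3 125.6 104.3] [590.2 227.8 127.7]
gripdir [3.3175536e-02 9.9944955e-01 5.7563568e+02 1.7511827e+02]
tab 206 [443.8   8.2 930.6] [404.8 -21.8 134.6] [ 578.8  110.2 1181.5]
tabside 224 [417.2 421.2 358.5] [260.5  95.6 132.1] [568.8 757.6 589.9]
headside 1847 [568.6  83.9 122.4] [527.4 -10.6 118. ] [611.9 229.5 128. ]
rail 3681 [549.2  30.3  40.2] [381.7 -24.7  33.1] [743.7  82.7  46. ]Traceback (most recent call last):
  File "<stdin>", line 19, in <module>
cv2.error: OpenCV(4.12.0) /io/opencv/modules/imgproc/src/convhull.cpp:143: error: (-215:Assertion failed) total >= 0 && (depth == CV_32F || depth == CV_32S) in function 'convexHull'
```

Run:
```python
from h import *
f=dict(np.load("top0.npz")); C=cloud(f); s=dict(np.load("side0.npz")); D=cloud(s)
v,u=np.mgrid[0:480,0:640]; 
def st(n,p): print(n,len(p),p.mean(0).round(1),p.min(0).round(1),p.max(0).round(1))
for n,A,F in(("top",C,f),("side",D,s)):
    near=(abs(A[...,0]-571)<60)&(A[...,1]>-30)&(A[...,1]<240)&(F["range_z"]>0)
    st(n+" tab",A[near&(A[...,2]>136)&(A[...,2]<160)])
    g=near&(A[...,1]>135)&(A[...,2]>114)&(A[...,2]<126);st(n+" grip",A[g]);print(cv2.fitLine(A[g][:,:2].astype(np.float32),2,0,.01,.01).ravel())
    h=near&(A[...,1]<70)&(A[...,2]>120)&(A[...,2]<126);st(n+" head",A[h])
z=C[...,2]
m=(z>36)&(z<45)&(u>280)&(u<350)&((v<215)|(v>275)); p=np.ascontiguousarray(C[m][:,:2],np.float32)
print("rail",cv2.minAreaRect(p))
cv2.imwrite("pics/c1.png",np.hstack([cv2.resize(f["frame"][200:280,200:300],(400,320),interpolation=2),cv2.resize(s["frame"][225:345,230:350],(320,320),interpolation=2)]))
```

```text
top tab 46 [565.3 102.8 149.1] [560.8  96.3 136.6] [571.2 110.2 153.7]
top grip 578 [576.  179.7 120. ] [563.3 135.1 114.1] [589.7 227.8 125.9]
[5.2534778e-02 9.9861908e-01 5.7602222e+02 1.7966418e+02]
top head 1308 [570.2  27.  123. ] [528.  -13.7 120. ] [612.8  70.  126. ]
side tab 93 [563.2 107.7 145.4] [558.6  95.6 136.3] [568.8 114.  151.8]
side grip 784 [572.7 186.7 119.7] [562. 135. 114.] [589.5 230.9 124.5]
[5.8141876e-02 9.9830830e-01 5.7267627e+02 1.8666991e+02]
side head 987 [566.7  31.1 123. ] [528.4 -10.6 120. ] [611.5  69.7 125.9]
rail ((641.35302734375, 31.87735366821289), (519.206787109375, 120.16010284423828), 2.155176877975464)
```

View pics/c1.png

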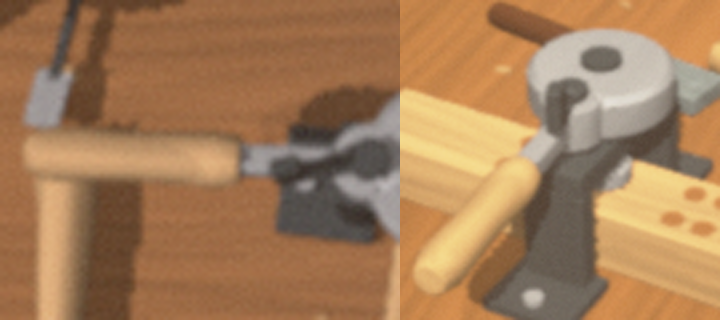

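The handle points almost along +y, at about 0.04 rad towards +x from the axis at (570.5, 29.3). The tab is at about (564, 105), 76 from the axis as it should be. It sits on the −x side, so tightening means pushing it towards +x by about 18 mm.

Request:
apply_moves(
  rows=[
    [0, 0, 5.8, 3.4, 4.8, 0, 3],
    [0, 0, 11.6, 6.8, 9.6, 0, 3],
    [0, 0, 17.4, 10.2, 14.4, 0, 3],
    [0, 0, 23.2, 13.6, 19.2, 0, 3],
    [0, 0, 29, 17, 24, 0, 3],
    [0, 0, 34.8, 20.4, 28.8, 0, 3],
    [0, 0, 40.6, 23.8, 33.6, 0, 3],
    [0, 0, 46.4, 27.2, 38.4, 0, 3],
  ],
)

```text
time_s: 1.1
position: [424.2, -90.6, 231.3]
tool_rot: [2.661, 1.67, -0.0]
wrist_force: [0.4, -0.2, -0.1]
grip_width: 30.2
gripper_force: 0.0
```

Request:
apply_moves(
  rows=[
    [0, 0, 6, 3.5, 4.9, 0, 3],
    [0, 0, 12, 7, 9.8, 0, 3],
    [0, 0, 18, 10.5, 14.7, 0, 3],
    [0, 0, 24, 14, 19.6, 0, 3],
    [0, 0, 24, 14, 19.6, -2, 3],
    [0, 0, 24, 14, 19.6, -4, 3],
    [0, 0, 24, 14, 19.6, -5, 3],
    [0, 0, 24, 14, 19.6, -5, 3],
  ],
)

```text
time_s: 2.1
position: [563.0, 103.3, 180.9]
tool_rot: [-2.259, -2.182, 0.002]
wrist_force: [0.4, 0.7, 0.9]
grip_width: 30.4
gripper_force: 0.0
```

Run:
```python
from h import *
f=grab_frame("side");C=cloud(f);s=read_state();print(s["position"].round(1),s["tool_rot"].round(3),s["wrist_force"].round(2))
A=C;near=(abs(A[...,0]-564)<25)&(abs(A[...,1]-105)<25)&(f["range_z"]>0)&(A[...,2]>136)&(A[...,2]<154)
p=A[near];print(len(p),p.min(0),p.max(0),p.mean(0))
cv2.imwrite("pics/c2.png",cv2.resize(f["frame"][150:330,210:390],(600,600),interpolation=2))
```

```text
[563.5 103.4 181.7] [2.26  2.183 0.   ] [ 0.84 -0.24  0.74]
97 [559.210139    98.167579   136.08125535] [569.94641152 113.18588008 152.44151313] [563.14306555 107.79934288 145.04102951]
```

View pics/c2.png

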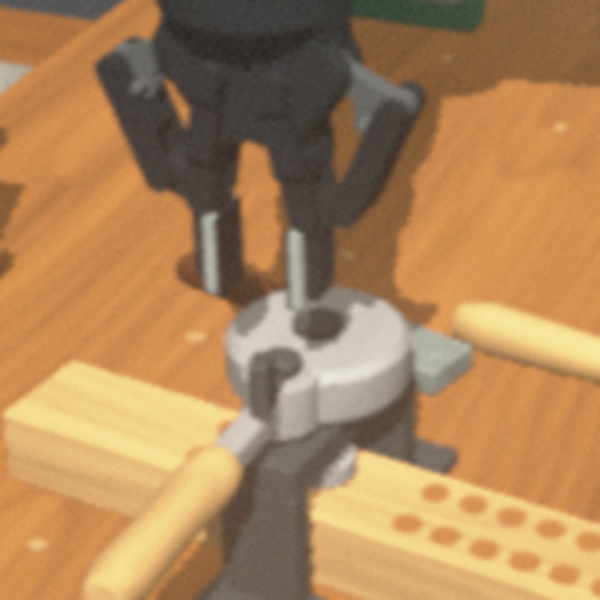

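The close view shows the fingers at crop (215,250) and (300,265), open either side of the tab line. The tab is at crop (265,375), still on the loosen side. I'll lower the fingers astride it.

Request:
apply_moves(
  rows=[
    [0, 0, 0, 0, 0.1, -2, 3],
    [0, 0, 0, 0, 0.1, -3.5, 3],
    [0, 0, 0, 0, 0.1, -4.5, 3],
    [0, 0, 0, 0, 0.1, -5, 3],
    [0, 0, 0, 0, 0.1, -5, 3],
    [0, 0, 0, 0.2, 0.1, -5, 3],
    [0, 0, 0, 0.4, 0.1, -5, 3],
    [0, 0, 0, 0.6, 0.1, -5, 3],
  ],
)

```text
time_s: 3.15
position: [569.8, 104.5, 131.5]
tool_rot: [2.259, 2.183, 0.0]
wrist_force: [0.6, 0.6, 0.5]
grip_width: 30.2
gripper_force: 0.0
```

Request:
apply_moves(
  rows=[
    [0, 0, 0, 0.15, 0, 0, 3],
    [0, 0, 0, 0.3, 0, 0, 3],
    [0, 0, 0, 0.45, 0, 0, 3],
    [0, 0, 0, 0.6, 0, 0, 3],
    [0, 0, 0, 0.75, 0, 0, 3],
    [0, 0, 0, 0.9, 0, 0, 3],
    [0, 0, 0, 1.05, 0, 0, 3],
    [0, 0, 0, 1.2, 0, 0, 3],
  ],
)

```text
time_s: 4.15
position: [581.5, 104.6, 131.2]
tool_rot: [-2.259, -2.183, 0.0]
wrist_force: [-1.3, 1.0, -1.1]
grip_width: 30.0
gripper_force: 1.0
```

Request:
apply_moves(
  rows=[
    [0, 0, 0, 0.15, 0, 0, 3],
    [0, 0, 0, 0.3, 0, 0, 3],
    [0, 0, 0, 0.45, 0, 0, 3],
    [0, 0, 0, 0.6, 0, 0, 3],
    [0, 0, 0, 0.75, 0, 0, 3],
    [0, 0, 0, 0.85, 0, 0, 3],
  ],
)

```text
time_s: 4.9
position: [590.0, 104.5, 131.3]
tool_rot: [-2.259, -2.183, 0.0]
wrist_force: [-2.9, 2.1, -0.0]
grip_width: 30.2
gripper_force: 1.6
```

Request:
apply_moves(
  rows=[
    [0, 0, 0, 0.1, 0, 0, 3],
    [0, 0, 0, 0.2, 0, 0, 3],
    [0, 0, 0, 0.3, 0, 0, 3],
  ],
)

```text
time_s: 5.28
position: [592.8, 104.4, 131.2]
tool_rot: [-2.259, -2.183, 0.001]
wrist_force: [-5.4, 1.8, 1.3]
grip_width: 29.8
gripper_force: 2.8
```

Run:
```python
from h import *
f=grab_frame("side");A=cloud(f);s=read_state();print(s["position"].round(1),s["wrist_force"].round(2))
near=(abs(A[...,0]-572)<60)&(A[...,1]>60)&(A[...,1]<240)&(f["range_z"]>0)
g=near&(A[...,1]>135)&(A[...,2]>114)&(A[...,2]<126);print(cv2.fitLine(A[g][:,:2].astype(np.float32),2,0,.01,.01).ravel())
cv2.imwrite("pics/c3.png",cv2.resize(f["frame"][200:320,230:350],(600,600),interpolation=2))
```

```text
[592.9 104.4 131.2] [-5.09  1.57  0.55]
[6.0749728e-02 9.9815303e-01 5.7335876e+02 1.8671857e+02]
```

View pics/c3.png

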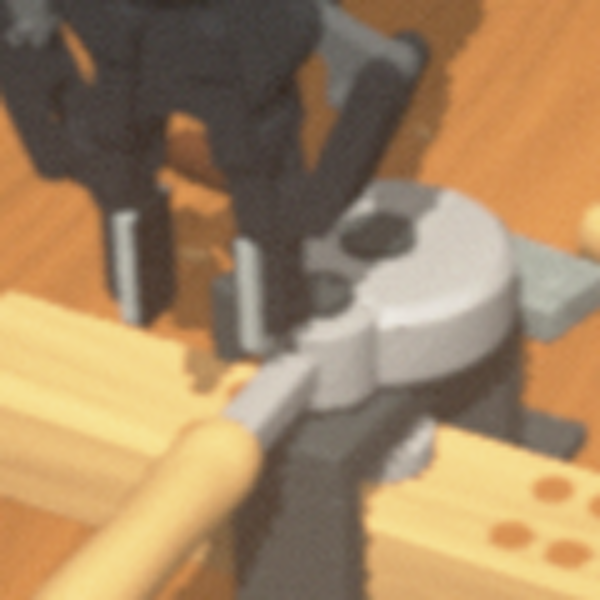

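The tab is now on the +x side (crop ~225,310) and the force is rising, so it is near or at its stop. I'll press a little more to be sure it is fully over, then back off and rise.

Request:
apply_moves(
  rows=[
    [0, 0, 0, 0.1, 0, 0, 3],
    [0, 0, 0, 0.2, 0, 0, 3],
    [0, 0, 0, 0.3, 0, 0, 3],
  ],
)

```text
time_s: 5.7
position: [595.7, 104.1, 131.2]
tool_rot: [2.259, 2.183, -0.001]
wrist_force: [-6.2, -0.9, 0.7]
grip_width: 30.1
gripper_force: 2.7
```

Request:
apply_moves(
  rows=[
    [0, 0, 0, -0.5, 0, 0, 3],
    [0, 0, 0, -0.9, 0, 0, 3],
    [0, 0, 0, -0.9, 0, 2, 3],
    [0, 0, 0, -0.9, 0, 4, 4],
    [0, 0, 0, -1.5, 3, 4, 5],
    [0, 0, 0, -1.8, 6, 4, 5],
    [0, 0, 0, -1.8, 7.5, 4, 5],
    [0, 0, 0, -1.8, 7.5, 4, 5],
  ],
)

```text
time_s: 6.7
position: [578.0, 180.0, 171.2]
tool_rot: [2.258, 2.184, 0.0]
wrist_force: [-1.0, -0.1, 0.8]
grip_width: 50.0
gripper_force: 0.0
```

```bash
cat > m.py <<'E'
from h import *
s=read_state();print(s["time_s"],s["position"].round(1),s["tool_rot"].round(3),s["wrist_force"].round(2))
for n in("top","side"):
    f=grab_frame(n);A=cloud(f)
    near=(abs(A[...,0]-572)<120)&(A[...,1]>60)&(A[...,1]<240)&(f["range_z"]>0)
    t=A[near&(A[...,1]<122)&(A[...,2]>134)&(A[...,2]<154)]; print(n,"tab",len(t), t.mean(0).round(1) if len(t) else"")
    g=near&(A[...,1]>135)&(A[...,2]>112)&(A[...,2]<123); p=A[g]
    if len(p)>20: print("grip",len(p),p.mean(0).round(1),cv2.fitLine(p[:,:2].astype(np.float32),2,0,.01,.01).ravel().round(3))
E
python3 m.py
```

```text
6.7 [578.  180.  171.2] [2.258 2.184 0.   ] [-1.04 -0.14  0.79]
top tab 52 [584.9  99.9 147.5]
grip 281 [581.  160.2 119.1] [6.80000e-02 9.98000e-01 5.81026e+02 1.60240e+02]
side tab 0 
grip 817 [579.4 187.1 118.9] [1.03000e-01 9.95000e-01 5.79369e+02 1.87105e+02]
```

The lever is fully over: the tab is at 585 against an expected 585.4, and the handle nudged to about 0.08 rad. I'll straddle the grip loosely at 150 mm, first clicking back anticlockwise and then stroking clockwise.

Request:
apply_moves(
  rows=[
    [0, 0, -2.7, 0.45, -0.1, 0, 4.2],
    [0, 0, -2.7, 0.45, -0.1, -2, 4.2],
    [0, 0, -2.7, 0.45, -0.1, -4, 4.2],
    [0, 0, -2.7, 0.45, -0.1, -6, 4.2],
    [0, 0, -2.7, 0.45, -0.1, -7.5, 4.2],
    [0, 0, -2.7, 0.45, -0.1, -8, 4.2],
    [0, 0, -2.7, 0.45, -0.1, -8, 4.2],
  ],
)

```text
time_s: 7.68
position: [582.6, 178.3, 91.5]
tool_rot: [2.31, 2.129, 0.0]
wrist_force: [-0.3, 0.3, -0.6]
grip_width: 42.2
gripper_force: 0.0
```

```bash
cat > p.py <<'E'
import sys,numpy as np
from rig import read_state
# rows for a stroke: handle world angle a -> b in n rows, given start
a,b,n=float(sys.argv[1]),float(sys.argv[2]),int(sys.argv[3])
for t in np.linspace(a,b,n+1)[1:]:
    print([0,0,round(-np.degrees(t-a),1),round(15*(np.sin(t)-np.sin(a)),2),round(15*(np.cos(t)-np.cos(a)),2),0,4.2])
E
python3 m.py;python3 p.py .08 -.36 8; echo; for i in -.36 -.16 .04 .24 .44; do python3 p.py $i $(python3 -c "print($i+.2)") 8;echo; done
```

```text
7.675 [582.6 178.3  91.5] [2.31  2.129 0.   ] [-0.27  0.26 -0.63]
top tab 49 [585.4 101.  148.5]
grip 158 [579.9 149.2 119. ] [ 1.90000e-02 -1.00000e+00  5.79942e+02  1.49180e+02]
side tab 2 [581.7 106.7 134.7]
grip 810 [580.4 194.8 118.6] [6.00000e-02 9.98000e-01 5.80350e+02 1.94842e+02]
[0, 0, np.float64(3.2), np.float64(-0.82), np.float64(0.04), 0, 4.2]
[0, 0, np.float64(6.3), np.float64(-1.65), np.float64(0.04), 0, 4.2]
[0, 0, np.float64(9.5), np.float64(-2.47), np.float64(-0.01), 0, 4.2]
[0, 0, np.float64(12.6), np.float64(-3.29), np.float64(-0.1), 0, 4.2]
[0, 0, np.float64(15.8), np.float64(-4.11), np.float64(-0.24), 0, 4.2]
[0, 0, np.float64(18.9), np.float64(-4.91), np.float64(-0.42), 0, 4.2]
[0, 0, np.float64(22.1), np.float64(-5.7), np.float64(-0.64), 0, 4.2]
[0, 0, np.float64(25.2), np.float64(-6.48), np.float64(-0.91), 0, 4.2]

[0, 0, np.float64(-1.4), np.float64(0.35), np.float64(0.13), 0, 4.2]
[0, 0, np.float64(-2.9), np.float64(0.71), np.float64(0.25), 0, 4.2]
[0, 0, np.float64(-4.3), np.float64(1.07), np.float64(0.36), 0, 4.2]
[0, 0, np.float64(-5.7), np.float64(1.43)
[... 1842 characters left out ...]
0, 0, np.float64(-10.0), np.float64(2.48), np.float64(-0.84), 0, 4.2]
[0, 0, np.float64(-11.5), np.float64(2.82), np.float64(-1.0), 0, 4.2]

[0, 0, np.float64(-1.4), np.float64(0.34), np.float64(-0.16), 0, 4.2]
[0, 0, np.float64(-2.9), np.float64(0.67), np.float64(-0.34), 0, 4.2]
[0, 0, np.float64(-4.3), np.float64(1.0), np.float64(-0.52), 0, 4.2]
[0, 0, np.float64(-5.7), np.float64(1.32), np.float64(-0.71), 0, 4.2]
[0, 0, np.float64(-7.2), np.float64(1.64), np.float64(-0.9), 0, 4.2]
[0, 0, np.float64(-8.6), np.float64(1.96), np.float64(-1.11), 0, 4.2]
[0, 0, np.float64(-10.0), np.float64(2.27), np.float64(-1.32), 0, 4.2]
[0, 0, np.float64(-11.5), np.float64(2.57), np.float64(-1.54), 0, 4.2]
```

Request:
apply_moves(
  rows=[
    [0, 0, 3.2, -0.8, 0.05, 0, 4.2],
    [0, 0, 6.3, -1.65, 0.05, 0, 4.2],
    [0, 0, 9.5, -2.5, 0, 0, 4.2],
    [0, 0, 12.6, -3.3, -0.1, 0, 4.2],
    [0, 0, 15.8, -4.1, -0.25, 0, 4.2],
    [0, 0, 18.9, -4.9, -0.4, 0, 4.2],
    [0, 0, 22.1, -5.7, -0.65, 0, 4.2],
    [0, 0, 25.2, -6.5, -0.9, 0, 4.2],
  ],
)

```text
time_s: 8.78
position: [518.0, 169.6, 92.1]
tool_rot: [1.787, 2.582, 0.002]
wrist_force: [2.3, -0.9, 0.1]
grip_width: 42.5
gripper_force: 1.1
```

```bash
python3 m.py
```

```text
8.775 [518.  169.6  92.1] [1.787e+00 2.582e+00 2.000e-03] [ 2.25 -0.87  0.07]
top tab 52 [556.1 100.4 147.1]
grip 85 [532.3 142.1 118.8] [ 9.90000e-01 -1.42000e-01  5.32250e+02  1.42092e+02]
side tab 0 
grip 915 [518.2 182.  118.9] [ 2.90000e-01 -9.57000e-01  5.18236e+02  1.81956e+02]
```

Request:
apply_moves(
  rows=[
    [0, 0, -2.9, 0.7, 0.25, 0, 4.2],
    [0, 0, -5.7, 1.45, 0.45, 0, 4.2],
    [0, 0, -8.6, 2.15, 0.65, 0, 4.2],
    [0, 0, -11.5, 2.9, 0.75, 0, 4.2],
  ],
)

```text
time_s: 9.38
position: [546.6, 177.3, 91.6]
tool_rot: [-2.043, -2.386, 0.0]
wrist_force: [-5.7, 1.0, 2.7]
grip_width: 41.9
gripper_force: 2.2
```

Request:
apply_moves(
  rows=[
    [0, 0, -1.4, 0.35, 0.05, 0, 4.2],
    [0, 0, -2.9, 0.75, 0.1, 0, 4.2],
    [0, 0, -4.3, 1.1, 0.15, 0, 4.2],
    [0, 0, -5.7, 1.5, 0.15, 0, 4.2],
  ],
)

```text
time_s: 9.88
position: [561.6, 178.7, 91.3]
tool_rot: [-2.157, -2.283, -0.0]
wrist_force: [-4.9, 1.6, 1.8]
grip_width: 41.9
gripper_force: 2.1
```

Request:
apply_moves(
  rows=[
    [0, 0, -1.4, 0.37, 0.02, 0, 4.2],
    [0, 0, -2.9, 0.75, 0.03, 0, 4.2],
    [0, 0, -4.3, 1.1, 0.03, 0, 4.2],
    [0, 0, -5.7, 1.5, 0.02, 0, 4.2],
  ],
)

```text
time_s: 10.38
position: [576.6, 178.9, 91.3]
tool_rot: [-2.268, -2.173, -0.0]
wrist_force: [-4.0, 2.6, 2.1]
grip_width: 42.1
gripper_force: 2.2
```

Request:
apply_moves(
  rows=[
    [0, 0, -1.4, 0.37, -0.02, 0, 4.2],
    [0, 0, -2.9, 0.75, -0.05, 0, 4.2],
    [0, 0, -4.3, 1.12, -0.09, 0, 4.2],
    [0, 0, -5.7, 1.5, -0.13, 0, 4.2],
  ],
)

```text
time_s: 10.88
position: [591.7, 177.6, 91.3]
tool_rot: [-2.373, -2.058, -0.0]
wrist_force: [-3.0, 2.5, 1.4]
grip_width: 42.0
gripper_force: 2.1
```

Request:
apply_moves(
  rows=[
    [0, 0, -1.4, 0.37, -0.06, 0, 4.2],
    [0, 0, -2.9, 0.75, -0.13, 0, 4.2],
    [0, 0, -4.3, 1.1, -0.2, 0, 4.2],
    [0, 0, -5.7, 1.47, -0.29, 0, 4.2],
  ],
)

```text
time_s: 11.38
position: [606.5, 174.8, 91.3]
tool_rot: [-2.473, -1.937, -0.001]
wrist_force: [-2.9, 4.4, 1.5]
grip_width: 42.0
gripper_force: 2.2
```

Request:
apply_moves(
  rows=[
    [0, 0, -1.4, 0.36, -0.09, 0, 4.2],
    [0, 0, -2.9, 0.72, -0.2, 0, 4.2],
  ],
)

```text
time_s: 11.62
position: [613.7, 172.8, 91.3]
tool_rot: [-2.521, -1.874, -0.001]
wrist_force: [-3.7, 3.9, 2.0]
grip_width: 41.7
gripper_force: 2.2
```

Request:
apply_moves(
  rows=[
    [0, 0, -1.4, 0.36, -0.12, 0, 4.2],
    [0, 0, -2.9, 0.72, -0.24, 0, 4.2],
    [0, 0, -4.3, 1.07, -0.36, 0, 4.2],
    [0, 0, -5.7, 1.42, -0.49, 0, 4.2],
  ],
)

```text
time_s: 12.12
position: [627.9, 167.8, 91.3]
tool_rot: [-2.611, -1.747, -0.0]
wrist_force: [-2.8, 3.4, 1.1]
grip_width: 41.9
gripper_force: 2.1
```

Request:
apply_moves(
  rows=[
    [0, 0, -1.4, 0.35, -0.15, 0, 4.2],
    [0, 0, -2.9, 0.69, -0.3, 0, 4.2],
    [0, 0, -4.3, 1.03, -0.46, 0, 4.2],
    [0, 0, -5.7, 1.37, -0.63, 0, 4.2],
  ],
)

```text
time_s: 12.62
position: [641.6, 161.4, 91.3]
tool_rot: [-2.695, -1.614, -0.0]
wrist_force: [-2.6, 4.3, 0.6]
grip_width: 42.0
gripper_force: 2.1
```

```bash
python3 m.py
```

```text
12.625 [641.6 161.4  91.3] [-2.695 -1.614 -0.   ] [-2.6   4.28  0.56]
top tab 54 [607.8  89.7 146.6]
side tab 123 [608.3  95.8 144.2]
grip 644 [638.3 182.7 118. ] [1.52000e-01 9.88000e-01 6.38325e+02 1.82731e+02]
```

Request:
apply_moves(
  rows=[
    [0, 0, -1.4, 0.33, -0.18, 0, 4.2],
    [0, 0, -2.9, 0.66, -0.36, 0, 4.2],
    [0, 0, -4.3, 0.98, -0.55, 0, 4.2],
    [0, 0, -5.7, 1.3, -0.75, 0, 4.2],
  ],
)

```text
time_s: 13.22
position: [654.4, 153.5, 91.2]
tool_rot: [2.772, 1.478, -0.001]
wrist_force: [-3.2, 0.9, 0.5]
grip_width: 41.6
gripper_force: 2.0
```

Run:
```python
from h import *
f=dict(np.load("top0.npz")); C=cloud(f); a=[]
for x in list(range(400,500,10))+list(range(650,730,10)):
    m=(abs(C[...,0]-x)<5)&(abs(C[...,1]-30)<80)&(C[...,2]>34)&(C[...,2]<47)
    y=C[m][:,1]
    if len(y)>20:a.append((x,(y.min()+y.max())/2,y.max()-y.min()))
a=np.array(a);print(a.round(0).tolist(),np.polyfit(a[:,0],a[:,1],1))
```

```text
[[400.0, 52.0, 61.0], [410.0, 51.0, 60.0], [420.0, 49.0, 60.0], [430.0, 47.0, 60.0], [440.0, 45.0, 60.0], [450.0, 46.0, 60.0], [460.0, 44.0, 60.0], [470.0, 42.0, 60.0], [480.0, 40.0, 60.0], [490.0, 39.0, 58.0], [650.0, 16.0, 61.0], [660.0, 15.0, 60.0], [670.0, 13.0, 60.0], [680.0, 11.0, 60.0], [690.0, 9.0, 60.0], [700.0, 9.0, 60.0], [710.0, 7.0, 60.0], [720.0, 5.0, 60.0]] [ -0.14532564 110.22604229]
```

Request:
apply_moves(
  rows=[
    [0, 0, -1.4, 0.31, -0.21, 0, 4.2],
    [0, 0, -2.9, 0.62, -0.43, 0, 4.2],
    [0, 0, -4.3, 0.92, -0.65, 0, 4.2],
    [0, 0, -5.7, 1.2, -0.88, 0, 4.2],
  ],
)

```text
time_s: 13.72
position: [666.3, 144.7, 91.2]
tool_rot: [-2.842, -1.339, 0.001]
wrist_force: [-5.6, 0.3, -0.7]
grip_width: 42.1
gripper_force: 2.4
```

```bash
python3 m.py; sed -i 's/print(\[0,0,round(-np/print([0,0,round(-np/; s/round(-np.degrees(t-a),1)/float(round(-np.degrees(t-a),1))/; s/round(15\*(np.sin(t)-np.sin(a)),2)/float(round(15*(np.sin(t)-np.sin(a)),2))/; s/round(15\*(np.cos(t)-np.cos(a)),2)/float(round(15*(np.cos(t)-np.cos(a)),2))/' p.py; python3 p.py .69 .19 8; python3 p.py .19 -.31 8
```

```text
13.725 [666.3 144.7  91.2] [-2.842e+00 -1.339e+00  1.000e-03] [-5.62  0.34 -0.72]
top tab 59 [634.4  88.1 146.8]
side tab 120 [620.5  87.3 144.1]
grip 528 [664.7 171.1 118. ] [7.63000e-01 6.47000e-01 6.64703e+02 1.71092e+02]
[0, 0, 3.6, -0.74, 0.57, 0, 4.2]
[0, 0, 7.2, -1.52, 1.1, 0, 4.2]
[0, 0, 10.7, -2.32, 1.58, 0, 4.2]
[0, 0, 14.3, -3.16, 2.0, 0, 4.2]
[0, 0, 17.9, -4.02, 2.38, 0, 4.2]
[0, 0, 21.5, -4.9, 2.69, 0, 4.2]
[0, 0, 25.1, -5.8, 2.96, 0, 4.2]
[0, 0, 28.6, -6.72, 3.16, 0, 4.2]
[0, 0, 3.6, -0.93, 0.15, 0, 4.2]
[0, 0, 7.2, -1.86, 0.24, 0, 4.2]
[0, 0, 10.7, -2.8, 0.27, 0, 4.2]
[0, 0, 14.3, -3.73, 0.24, 0, 4.2]
[0, 0, 17.9, -4.67, 0.16, 0, 4.2]
[0, 0, 21.5, -5.59, 0.01, 0, 4.2]
[0, 0, 25.1, -6.51, -0.19, 0, 4.2]
[0, 0, 28.6, -7.41, -0.45, 0, 4.2]
```

Still about 4.5 N, so there is no clamping yet. Clicking back for a second stroke.

Request:
apply_moves(
  rows=[
    [0, 0, 3.6, -0.74, 0.57, 0, 4.2],
    [0, 0, 7.2, -1.52, 1.1, 0, 4.2],
    [0, 0, 10.7, -2.32, 1.58, 0, 4.2],
    [0, 0, 14.3, -3.16, 2.0, 0, 4.2],
    [0, 0, 17.9, -4.02, 2.38, 0, 4.2],
    [0, 0, 21.5, -4.9, 2.7, 0, 4.2],
    [0, 0, 25.1, -5.8, 2.95, 0, 4.2],
    [0, 0, 28.6, -6.7, 3.15, 0, 4.2],
  ],
)

```text
time_s: 14.82
position: [599.9, 176.5, 91.6]
tool_rot: [2.419, 2.002, 0.002]
wrist_force: [3.0, -0.7, -2.6]
grip_width: 42.4
gripper_force: 1.2
```

Request:
apply_moves(
  rows=[
    [0, 0, 3.6, -0.93, 0.15, 0, 4.2],
    [0, 0, 7.2, -1.86, 0.24, 0, 4.2],
    [0, 0, 10.7, -2.8, 0.27, 0, 4.2],
    [0, 0, 14.3, -3.73, 0.24, 0, 4.2],
    [0, 0, 17.9, -4.67, 0.16, 0, 4.2],
    [0, 0, 21.5, -5.6, 0.0, 0, 4.2],
    [0, 0, 25.1, -6.5, -0.2, 0, 4.2],
    [0, 0, 28.6, -7.4, -0.45, 0, 4.2],
  ],
)

```text
time_s: 15.82
position: [526.0, 172.2, 91.7]
tool_rot: [1.849, 2.538, 0.002]
wrist_force: [2.6, -0.4, -1.5]
grip_width: 41.8
gripper_force: 1.3
```

```bash
python3 m.py; python3 p.py -.31 -.11 4; for i in -.11 -.01 .09 .19 .29 .39; do echo; python3 p.py $i $(python3 -c "print($i+.1)") 4; done
```

```text
15.825 [526.  172.2  91.7] [1.849e+00 2.538e+00 2.000e-03] [ 2.64 -0.39 -1.45]
top tab 53 [560.8 100.6 147.1]
grip 101 [538.8 143.7 119. ] [ 9.82000e-01 -1.91000e-01  5.38763e+02  1.43707e+02]
side tab 0 
grip 923 [526.1 183.8 118.8] [ 2.13000e-01 -9.77000e-01  5.26097e+02  1.83845e+02]
[0, 0, -2.9, 0.72, 0.21, 0, 4.2]
[0, 0, -5.7, 1.45, 0.39, 0, 4.2]
[0, 0, -8.6, 2.19, 0.52, 0, 4.2]
[0, 0, -11.5, 2.93, 0.62, 0, 4.2]

[0, 0, -1.4, 0.37, 0.04, 0, 4.2]
[0, 0, -2.9, 0.75, 0.06, 0, 4.2]
[0, 0, -4.3, 1.12, 0.08, 0, 4.2]
[0, 0, -5.7, 1.5, 0.09, 0, 4.2]

[0, 0, -1.4, 0.37, -0.0, 0, 4.2]
[0, 0, -2.9, 0.75, -0.01, 0, 4.2]
[0, 0, -4.3, 1.12, -0.03, 0, 4.2]
[0, 0, -5.7, 1.5, -0.06, 0, 4.2]

[0, 0, -1.4, 0.37, -0.04, 0, 4.2]
[0, 0, -2.9, 0.74, -0.09, 0, 4.2]
[0, 0, -4.3, 1.12, -0.14, 0, 4.2]
[0, 0, -5.7, 1.48, -0.21, 0, 4.2]

[0, 0, -1.4, 0.37, -0.08, 0, 4.2]
[0, 0, -2.9, 0.73, -0.16, 0, 4.2]
[0, 0, -4.3, 1.1, -0.25, 0, 4.2]
[0, 0, -5.7, 1.46, -0.36, 0, 4.2]

[0, 0, -1.4, 0.36, -0.11, 0, 4.2]
[0, 0, -2.9, 0.71, -0.23, 0, 4.2]
[0, 0, -4.3, 1.06, -0.36, 0, 4.2]
[0, 0, -5.7, 1.41, -0.5, 0, 4.2]

[0, 0, -1.4, 0.35, -0.15, 0, 4.2]
[0, 0, -2.9, 0.69, -0.3, 0, 4.2]
[0, 0, -4.3, 1.02, -0.47, 0, 4.2]
[0, 0, -5.7, 1.36, -0.64, 0, 4.2]
```

Request:
apply_moves(
  rows=[
    [0, 0, -2.9, 0.72, 0.21, 0, 4.2],
    [0, 0, -5.7, 1.45, 0.39, 0, 4.2],
    [0, 0, -8.6, 2.2, 0.52, 0, 4.2],
    [0, 0, -11.5, 2.93, 0.62, 0, 4.2],
  ],
)

```text
time_s: 16.42
position: [555.2, 178.3, 91.5]
tool_rot: [2.101, 2.335, 0.0]
wrist_force: [-3.9, -1.4, 3.5]
grip_width: 42.0
gripper_force: 2.3
```

Request:
apply_moves(
  rows=[
    [0, 0, -1.4, 0.37, 0.04, 0, 4.2],
    [0, 0, -2.9, 0.75, 0.06, 0, 4.2],
    [0, 0, -4.3, 1.12, 0.08, 0, 4.2],
    [0, 0, -5.7, 1.5, 0.09, 0, 4.2],
  ],
)

```text
time_s: 16.92
position: [569.4, 179.2, 91.3]
tool_rot: [-2.212, -2.23, 0.001]
wrist_force: [-7.0, -0.1, 4.7]
grip_width: 42.1
gripper_force: 3.2
```

Request:
apply_moves(
  rows=[
    [0, 0, -1.4, 0.37, 0, 0, 4.2],
    [0, 0, -2.9, 0.75, -0.01, 0, 4.2],
  ],
)

```text
time_s: 17.18
position: [576.8, 179.0, 91.4]
tool_rot: [-2.268, -2.173, 0.001]
wrist_force: [-6.2, -0.5, 5.4]
grip_width: 41.9
gripper_force: 3.5
```

The force is rising to about 7 N, so the foot is bearing. Small steps from here.

Request:
apply_moves(
  rows=[
    [0, 0, -1.4, 0.37, -0.02, 0, 4.2],
    [0, 0, -2.9, 0.75, -0.05, 0, 4.2],
  ],
)

```text
time_s: 17.42
position: [584.6, 178.5, 91.4]
tool_rot: [-2.322, -2.115, 0.0]
wrist_force: [-7.2, -0.2, 2.9]
grip_width: 41.9
gripper_force: 2.8
```

Request:
apply_moves(
  rows=[
    [0, 0, -1.4, 0.37, -0.04, 0, 4.2],
    [0, 0, -2.9, 0.75, -0.08, 0, 4.2],
  ],
)

```text
time_s: 17.68
position: [591.8, 177.7, 91.3]
tool_rot: [-2.375, -2.056, 0.001]
wrist_force: [-8.3, -0.5, 5.4]
grip_width: 41.8
gripper_force: 3.7
```

Request:
apply_moves(
  rows=[
    [0, 0, -1.4, 0.37, -0.05, 0, 4.2],
    [0, 0, -2.9, 0.75, -0.11, 0, 4.2],
  ],
)

```text
time_s: 17.92
position: [599.1, 176.5, 91.3]
tool_rot: [-2.426, -1.995, 0.001]
wrist_force: [-8.6, -1.4, 5.7]
grip_width: 42.0
gripper_force: 4.1
```

Request:
apply_moves(
  rows=[
    [0, 0, -1.4, 0.37, -0.07, 0, 4.2],
    [0, 0, -2.9, 0.74, -0.15, 0, 4.2],
  ],
)

```text
time_s: 18.18
position: [606.5, 174.9, 91.3]
tool_rot: [-2.476, -1.933, 0.002]
wrist_force: [-10.3, -2.0, 6.2]
grip_width: 42.2
gripper_force: 4.4
```

Request:
apply_moves(
  rows=[
    [0, 0, -1.4, 0.37, -0.09, 0, 4.2],
    [0, 0, -2.9, 0.73, -0.18, 0, 4.2],
  ],
)

```text
time_s: 18.42
position: [613.6, 173.1, 91.3]
tool_rot: [-2.524, -1.87, 0.002]
wrist_force: [-9.4, -1.9, 6.1]
grip_width: 42.4
gripper_force: 4.8
```

```bash
python3 m.py
```

```text
18.425 [613.6 173.1  91.3] [-2.524e+00 -1.870e+00  2.000e-03] [-9.37 -1.94  6.1 ]
top tab 49 [596.   98.3 148.6]
grip 107 [598.  144.4 119.4] [9.03000e-01 4.30000e-01 5.98048e+02 1.44431e+02]
side tab 77 [594.9 102.2 147.7]
grip 663 [607.9 195.7 118.5] [ 4.25000e-01 -9.05000e-01  6.07891e+02  1.95678e+02]
```

Request:
apply_moves(
  rows=[
    [0, 0, -1.4, 0.36, -0.1, 0, 4.2],
    [0, 0, -2.9, 0.72, -0.21, 0, 4.2],
  ],
)

```text
time_s: 18.77
position: [620.6, 170.9, 91.1]
tool_rot: [-2.57, -1.805, 0.003]
wrist_force: [-11.8, -1.4, 5.1]
grip_width: 42.1
gripper_force: 4.9
```

Request:
apply_moves(
  rows=[
    [0, 0, -1.4, 0.36, -0.12, 0, 4.2],
  ],
)

```text
time_s: 18.9
position: [624.1, 169.7, 91.1]
tool_rot: [-2.592, -1.774, 0.003]
wrist_force: [-11.5, -2.4, 6.0]
grip_width: 42.0
gripper_force: 5.5
```

Request:
apply_moves(
  rows=[
    [0, 0, -1.4, 0.35, -0.13, 0, 4.2],
  ],
)

```text
time_s: 19.02
position: [627.6, 168.4, 91.1]
tool_rot: [-2.613, -1.742, 0.003]
wrist_force: [-11.9, -2.6, 7.1]
grip_width: 42.2
gripper_force: 5.1
```

Request:
apply_moves(
  rows=[
    [0, 0, 0.5, 0.3, -0.2, 0.05, 4.2],
    [0, 0, 0.8, 0.62, -0.4, 0.1, 4.2],
  ],
)

```text
time_s: 19.27
position: [633.7, 166.1, 91.5]
tool_rot: [-2.597, -1.761, 0.002]
wrist_force: [-8.9, 11.7, -4.5]
grip_width: 42.2
gripper_force: 6.2
```

```bash
cat >> m.py <<'E'
p=s["position"][:2]-[570.5,29.3];t=np.arctan2(p[0],p[1]);a=np.arctan2(s["tool_rot"][1],s["tool_rot"][0])
F=s["wrist_force"][:2];print("r",np.hypot(*p).round(1),"th",t.round(3),"toolyaw",(np.pi/2-2*a).round(3),"Ft",(-F@[np.cos(t-.06),-np.sin(t-.06)]).round(2),"Mz",s["ft_torque"].round(3))
E
python3 m.py
```

```text
19.275 [633.7 166.1  91.5] [-2.597e+00 -1.761e+00  2.000e-03] [-8.88 11.72 -4.51]
top tab 50 [605.4  93.3 147.8]
side tab 115 [603.8  98.1 144.3]
grip 656 [629.2 187.5 118.2] [ 1.60000e-02 -1.00000e+00  6.29158e+02  1.87476e+02]
r 150.7 th 0.432 toolyaw 6.662 Ft 12.54 Mz [ 2.081  1.635 -0.011]
```

Request:
apply_moves(
  rows=[
    [0, 0, -0.9, 0.2, -0.1, 0, 4.2],
    [0, 0, -1.8, 0.41, -0.2, 0, 4.2],
  ],
)

```text
time_s: 19.62
position: [637.7, 164.0, 91.5]
tool_rot: [-2.626, -1.719, 0.002]
wrist_force: [-10.5, 9.2, -3.5]
grip_width: 42.2
gripper_force: 6.3
```

```bash
python3 m.py
```

```text
19.625 [637.7 164.   91.5] [-2.626e+00 -1.719e+00  2.000e-03] [-10.46   9.18  -3.51]
top tab 50 [606.9  91.4 147.6]
side tab 129 [606.4  97.2 143.9]
grip 649 [633.6 185.3 118. ] [1.21000e-01 9.93000e-01 6.33569e+02 1.85273e+02]
r 150.5 th 0.463 toolyaw 6.694 Ft 13.22 Mz [ 1.837  1.731 -0.071]
```

The force is about 13 N, three times the first, so the rail is firmly clamped. I'll ease off, centre the fingers, lift out and move away.

Request:
apply_moves(
  rows=[
    [0, 0, 2, -0.4, 0.2, 0, 4.2],
    [0, 0, 3, -0.8, 0.4, 0, 4.2],
    [0, 0, 3, -0.8, 0.4, 0, 5.5],
    [0, 0, 3, -0.8, 0.4, 2, 5.5],
    [0, 0, 3, -0.8, 0.4, 5, 5.5],
    [0, 0, 3, -0.8, 0.4, 9, 5.5],
    [0, 0, 3, -0.8, 0.4, 13, 5.5],
    [0, 0, 3, -0.8, 0.4, 15, 5.5],
  ],
)

```text
time_s: 20.72
position: [631.8, 166.6, 245.0]
tool_rot: [2.582, 1.787, 0.005]
wrist_force: [0.1, -0.6, -0.3]
grip_width: 55.0
gripper_force: 0.0
```

Request:
apply_moves(
  rows=[
    [0, 0, 0, -4, 2, 1, 5.5],
    [0, 0, 0, -8, 6, 1, 5.5],
    [0, 0, 0, -12, 11, 1, 5.5],
    [0, 0, 0, -15, 16, 1, 5.5],
    [0, 0, 0, -15, 18, 1, 5.5],
    [0, 0, 0, -15, 18, 1, 5.5],
    [0, 0, 0, -15, 18, 1, 5.5],
  ],
)

```text
time_s: 21.6
position: [481.4, 346.1, 252.4]
tool_rot: [2.583, 1.788, 0.0]
wrist_force: [0.0, -0.7, 0.3]
grip_width: 55.0
gripper_force: 0.0
```

```bash
python3 m.py
python3 - <<'E'
from h import *
f=grab_frame("top");cv2.imwrite("pics/end.png",f["frame"])
E
```

```text
21.6 [481.4 346.1 252.4] [2.583 1.788 0.   ] [ 0.04 -0.73  0.25]
top tab 51 [602.9  94.6 147.6]
grip 498 [620.2 175.7 118.8] [3.45000e-01 9.39000e-01 6.20176e+02 1.75652e+02]
side tab 0 
grip 641 [616.8 185.5 118.1] [3.89000e-01 9.21000e-01 6.16780e+02 1.85511e+02]
r 329.1 th -0.274 toolyaw 0.36 Ft 0.2 Mz [-0.023  0.02   0.002]
```

View pics/end.png

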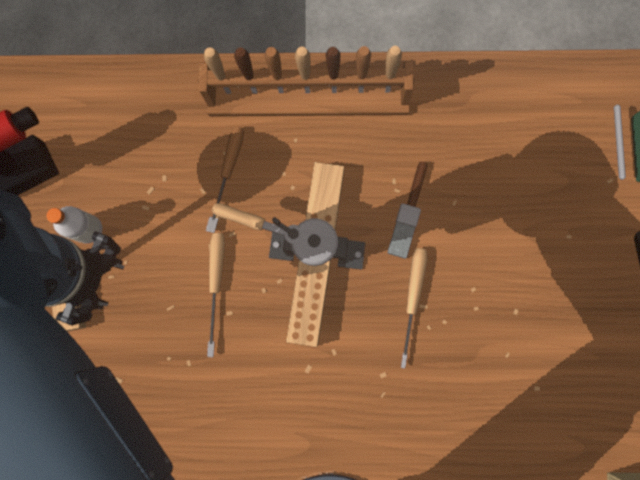

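The final view shows the tab at (278,224) on the tighten side of the handle line. The rail, gouges and brush are where they were, and the arm is clear.

```bash
python3 -c "from rig import *; print(hand_in())"
```

```text
the job is handed in; nothing more can be done
None
```

The job is handed in at about 21.6 s: the pawl lever is fully on tighten, and two strokes took the handle to about 13 N against roughly 4.4 N at first. The arm is clear, and the rail, gouges and brush look unmoved in the last picture.

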